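# Tare the bench scale for the parts tray

### The arm

A 7-joint arm with a two-finger parallel gripper is mounted at the origin on the work surface. World frame = base frame: x ahead of the robot, y to its left, z up, the work surface at z = 0. Lengths are in m, angles in rad, forces in N, time in s.
With the tool pointing down it reaches from about 0.4 to 0.85 m from the base axis. Payload 4.4 kg.
Tool frame: the origin (TCP) lies between the finger pads; the fingertips stand 11 mm ahead of it and the grasp point (between the pads) lies 8 mm behind it; z points along the fingers, y is the direction in which the jaws open and shut (so a half turn about z gives the same grasp; the last joint's range is limited). The gripper opens to 94 mm and grips with 3 to 60 N. Pads are 16 mm wide; open, the fingers measure 119 mm over their backs; the gripper's body (75 mm by 177 mm) begins 78 mm behind the grasp point.
Start: joints at [1.07, 0.628, 0.038, 1.517, -0.027, 0.996, -0.02], TCP at [0.274, -0.59, 0.177] pointing down, gripper open.
Joint ranges: [-3.06, 3.06], [-0.37, 2.12], [-1.25, 1.32], [0.18, 2.47], [-1.1, 4.24], [0.23, 1.98], [-2.94, 2.94]. Speed limits (rad/s): [2.57, 2.57, 3.14, 3.14, 3.14, 3.14, 3.14].

### API

Orientations are given as a unit quaternion [w, x, y, z].
In Python, from rig import env, optics gives the robot as it stands. The module is installed in compiled form; this text tells all that it offers.
- The arm moves only by the shell command python3 -m crank 'ROWS' [FORCE]. ROWS is JSON, a list of rows, each a list of 5 numbers: the shift along the tool's x, y, z in mm, then the turn about the tool's z in degrees, then the opening, from 0 (shut) to 1 (fully open). In form: [[dx, dy, dz, yaw, fingers], ...]. A call has 1 to 12 rows; each row shifts and turns the commanded pose from where the row before left it, along the tool's axes as they then stand; what a row does not reach is not made up. A row lasts 1/10 s, in which the tool goes at most 50 mm and 8.59 degrees, less where a joint would pass 70% of its speed; a pose out of reach is approached as far as the arm can. A call with a gripper value outside its range is refused whole. The fingers move at their own pace and stop on an object; FORCE is the grip in N (left out, the last holds). Time passes only in rows, so rows that do not move let the fingers close. It gives the time, the measured TCP pose, the force and the opening at its end, in the units of the state.
- env.get_state(): the state, without advancing time (a new reading comes with each control period).
- optics.snapshot(name): name is "side" or "top" or "wrist"; returns a dict with "pixels" (480x640x3 uint8, red, green, blue), "mtx" (3x3 intrinsics, pixels), "dist" ([k1, k2, p1, p2, k3] as OpenCV has them; the pictures are not rectified), "world_from_camera" (4x4, takes a point from camera to world coordinates). Camera axes: x right, y up, looking along -z (the intrinsics and any distortion apply to the point x, -y, -z); pixel columns grow to the right and rows downward; lengths in m; the calibration is good to about 2 mm. A picture is of the moment at which its call begins. There is no depth.
- env.hand_in(): hands the job in, once; it reports no verdict.
The state is a dict: "clock": time; "q": joint angles; "qd": joint speeds; "joint_torque": joint torques, N m; "tool_pos": TCP position; "tcp_rot": TCP orientation; "ft_force": force on the tool from outside, world axes, zero at the start; "ft_torque": the same for the moment, N m; "grip_width": finger opening in m.
Only numpy, scipy, OpenCV 4.12 (cv2) and the standard library are available. Lean on these libraries where they do the work, as an engineer would, in place of code of your own. Each camera call takes 0.05 s, during which the arm holds its last target. There are 200 camera calls.

### The job

Get the bench scale ready for weighing into the parts tray: first take the brass bush off the pan and put it in the wooden box, then set the empty rectangular steel tray flat in the middle of the pan, and then turn the dial's bezel until its zero mark stands right under the tip of the needle. Leave the gear wheel, oil bottle, eyeglass and round dish where they stand.

Things in the scene. Friction and masses are not known exactly. Their poses are not given: they have to be found in the camera images.
- scale: Low grey bench scale fixed to the bench, 140 (x) x 300 (y) x 48 mm high; origin at the centre of its underside, z up. The round pan stands at its +y end, the dial at its -y end, each 80 mm from the middle; both face up. Its place and yaw vary.
- pan_top (a point): Centre of the top face of the round steel pan, diameter 120 mm, flat, no rim, 4 mm thick, 70 mm above the bench when empty. It rides on a spring and sinks 2 mm for each newton (about 4 to 7 mm under the tray, 12 mm at most).
- bezel_top (a point): Centre of the top of the dial's bezel, a knurled steel ring, outer diameter 66 mm, standing 20 mm proud of the scale's housing (from 48 to 68 mm above the bench), on a vertical axis. It can be gripped across its diameter from above at any yaw. It carries the white dial face with it, turns freely both ways with light friction (0.05 N m), and stays where it is left.
- bezel (a joint): Turn of the bezel and dial face, rad, growing clockwise seen from above, -3.1 to 3.1; 0 when the zero mark points to the scale's +x side.
- needle (a joint): Turn of the needle, rad, growing clockwise seen from above as the pan is loaded (0.612 rad per newton), 0 with the pan empty, when it points to the scale's +x side. The needle reads zero when joint bezel equals joint needle. Driven by the pan alone, it swings for a moment after a change of load; the weight of the tray is not known beforehand (it gives 1.1 to 2.1 rad).
- zero_mark (a point): The zero mark on the dial face at 26 mm from the dial's centre: a solid black wedge pointing to the centre, with a broad black bar on the bezel's rim just outside it; the other 29 marks, 12 degrees apart, are thin lines. It turns with the bezel.
- needle_tip (a point): Tip of the thin dark needle, 26 mm from the dial's centre, just above the dial face and below the bezel's rim.
- bush: Brass bush left standing on the pan: a flange of diameter 32 mm, 6 mm high, and above it a round body of diameter 22 mm up to 32 mm height; about 90 g. Origin at the centre of its underside, z up.
- tray: Empty open rectangular steel parts tray on the bench, 90 (x) x 60 (y) x 22 mm high, walls and floor 3 mm, 0.19 to 0.34 kg. Origin at the centre of its underside, z up.
- box_in (a point): Centre of the inner floor of the open wooden box, fixed to the bench, outside 130 (x) x 100 (y) x 32 mm high, walls and floor 6 mm; axes along its sides. The box lies on one side of the scale and the tray on the other; which is which varies.
- gear: Bystander: flat brass gear wheel, diameter 51 mm, 14 mm high at its hub, beyond on the robot's right.
- oil: Bystander: small upright oil bottle, diameter 32 mm, 70 mm high, beyond on the robot's left.
- loupe: Bystander: black eyeglass, diameter 38 mm, 30 mm high, behind the scale.
- dish: Bystander: small round steel dish, diameter 70 mm, 22 mm high, behind the scale.
Not all that is in view belongs to the job. What is shaped like the tray but pink is not meant.

How it is judged:
By the outcome, as a careful person would: the job done as asked, in the order asked, and still so for the second after the job is handed in, with the robot touching nothing.
It also fails if it takes over 67 s, if anything falls off the work surface, if the arm or the gripper's body presses on something with over 40 N, if the wrist force passes 120 N, or if a joint passes its speed limit or range.

## Working session

There is one attempt and no reset: what is moved stays moved. The work goes in short steps, Python scripts to look and compute and a shell command to move; the robot and the scene stay as the last step left them, time stands still between calls to the robot, and variables do not carry over. Pictures are saved under pics/ and viewed, about 8 in all and at most 12, crops included, and the job is handed in when it is done.

```bash
mkdir -p pics
cat > h.py <<'E'
import numpy as np, cv2
from rig import env, optics
from scipy.spatial.transform import Rotation as R
def snap(n):
    s=optics.snapshot(n); return s
def save(im,name): cv2.imwrite('pics/'+name,cv2.cvtColor(np.ascontiguousarray(im),cv2.COLOR_RGB2BGR))
def ray(s,uv):
    p=cv2.undistortPoints(np.array([[uv]],float),np.array(s['mtx'],float),np.array(s['dist'],float))[0,0]
    T=np.array(s['world_from_camera']); return T[:3,3],T[:3,:3]@np.array([p[0],-p[1],-1.])
def on(s,uv,z):
    o,d=ray(s,uv); return o+d*(z-o[2])/d[2]
def proj(s,P):
    T=np.array(s['world_from_camera']); P=(np.atleast_2d(P)-T[:3,3])@T[:3,:3]
    P=P*[1,-1,-1]
    return cv2.projectPoints(P,np.zeros(3),np.zeros(3),np.array(s['mtx'],float),np.array(s['dist'],float))[0][:,0]
def st():
    s=env.get_state(); r=R.from_quat(np.array(s['tcp_rot'])[[1,2,3,0]])
    return s,r.as_matrix()
def rel(target,dirx=None):
    "tool-frame mm from TCP to target; yaw deg to bring tool y along world angle"
    s,M=st(); return np.round(M.T@(np.array(target)-s['tool_pos'])*1000,1)
E
python3 - <<'E'
from h import *
a=snap('top');b=snap('side')
save(a['pixels'],'top1.png');save(b['pixels'],'side1.png')
for s in(a,b): print(np.round(s['world_from_camera'],3).tolist(),np.array(s['mtx']).tolist(),s['dist'])
s,M=st();print(s['clock'],s['tool_pos'],np.round(M,3),s['grip_width'],s['ft_force'])
E
```

```text
[[0.009, 0.994, -0.111, 0.506], [-1.0, 0.007, -0.023, -0.049], [-0.023, 0.111, 0.994, 1.115], [0.0, 0.0, 0.0, 1.0]] [[486.64720219465505, 0.0, 316.273258836099], [0.0, 486.64720219465505, 231.55590483690318], [0.0, 0.0, 1.0]] [0.01512906 0.         0.         0.         0.        ]
[[-0.879, 0.379, -0.29, 0.318], [-0.477, -0.685, 0.551, 0.495], [0.01, 0.622, 0.783, 0.805], [0.0, 0.0, 0.0, 1.0]] [[473.75617278818567, 0.0, 310.59628143802325], [0.0, 473.75617278818567, 239.06006928686085], [0.0, 0.0, 1.0]] [-0.08966159  0.          0.          0.          0.        ]
0.1 [ 0.27356944 -0.58892204  0.17657169] [[ 0.907  0.421 -0.001]
 [ 0.421 -0.907  0.002]
 [-0.    -0.002 -1.   ]] 0.0939763610082545 [-0.71897319 -0.61968511 -0.84396551]
```

View pics/top1.png

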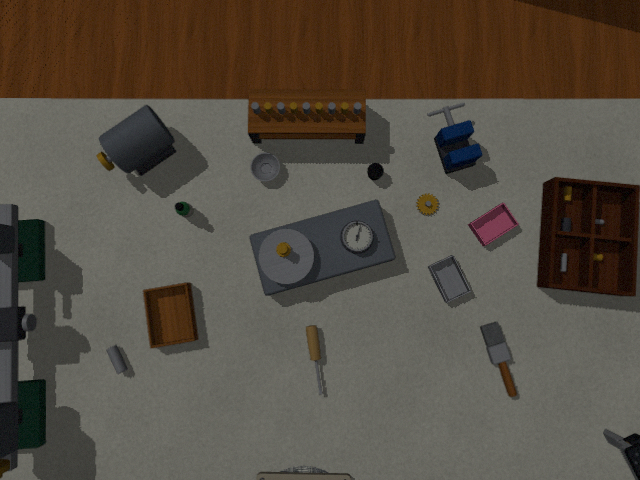

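View pics/side1.png

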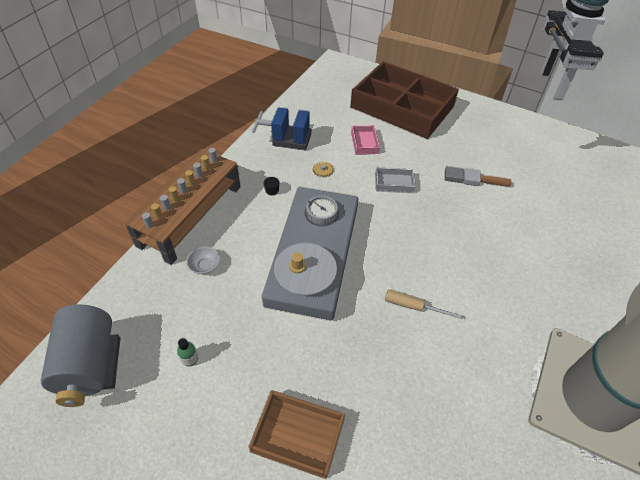

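Top view: scale centred about (320,247) with its pan at (287,256), the bush at (284,249) and the dial at (357,236). The box is at (170,315). Two things are tray-shaped: one grey at (450,279), one pink at (493,225). The grey one fits, because the task rules out pink. I'll confirm that in a crop and measure.

Run:
```python
from h import *
a=snap('top');im=a['pixels']
c=im[180:320,230:530]
save(cv2.resize(c,None,fx=2.6,fy=2.6,interpolation=cv2.INTER_CUBIC),'crop1.png')
hsv=cv2.cvtColor(im,cv2.COLOR_RGB2HSV)
def blobs(m,lab,roi,z,minA=20):
    mm=np.zeros_like(m);x0,y0,x1,y1=roi;mm[y0:y1,x0:x1]=m[y0:y1,x0:x1]
    for k in cv2.findContours(mm,0,2)[0]:
        A=cv2.contourArea(k)
        if A<minA: continue
        r=cv2.minAreaRect(k);P=[on(a,p,z)[:2] for p in cv2.boxPoints(r)]
        P=np.array(P);e1=P[1]-P[0];e2=P[2]-P[1]
        L=e1 if np.linalg.norm(e1)>np.linalg.norm(e2) else e2
        print(lab,A,np.round(r[0],1),'ctr',np.round(P.mean(0),4),'sides',np.round([np.linalg.norm(e1),np.linalg.norm(e2)],4),'long ang',round(np.degrees(np.arctan2(L[1],L[0])),1))
H,S,V=cv2.split(hsv)
print('tray px',hsv[279,450],hsv[262,445],'bench',hsv[330,420],'scale',hsv[265,335],'box',hsv[315,170],'bush',hsv[248,284],'pan',hsv[265,300])
blobs(((S>120)&(H<25)).astype(np.uint8)*255,'box',(120,270,210,360),.032,500)
blobs(((S>120)).astype(np.uint8)*255,'bush',(260,225,310,275),.095)
sc=((H>95)&(H<135)&(S>25)).astype(np.uint8)*255
blobs(sc,'scale',(240,190,405,300),.048,500)
g=((H>80)&(H<140)).astype(np.uint8)*255
blobs(g,'tray',(420,245,480,310),.022,100)
```

```text
tray px [105   6  82] [98 19 54] bench [ 26  17 105] scale [120  29  62] box [ 14 188  80] bush [ 22 224  99] pan [102  14  89]
box 2699.0 [170.  314.7] ctr [0.4408 0.2982] sides [0.1071 0.1302] long ang -169.6
bush 143.5 [282.8 249.3] ctr [0.5824 0.0456] sides [0.0282 0.03  ] long ang -134.4
scale 4780.5 [332.3 244.1] ctr [ 0.5985 -0.0588] sides [0.251  0.1382] long ang -73.8
tray 1020.0 [448.9 278.7] ctr [ 0.5253 -0.3183] sides [0.0629 0.0912] long ang -153.8
```

View pics/crop1.png

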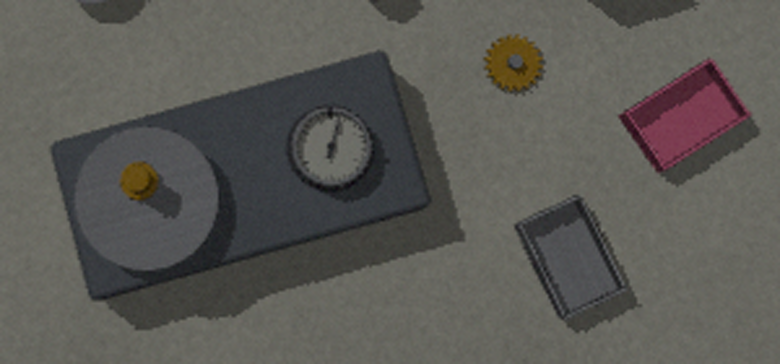

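The crop shows the steel tray at crop (570,257), grey and open, with the pink one apart at (685,115). Next I'll triangulate the bush, pan, dial and tray.

```bash
cat >> h.py <<'E'
def blob(m,roi,hull=True):
    x0,y0,x1,y1=roi;mm=np.zeros(m.shape,np.uint8);mm[y0:y1,x0:x1]=m[y0:y1,x0:x1]*255
    ks=cv2.findContours(mm,0,2)[0];k=max(ks,key=cv2.contourArea)
    return cv2.convexHull(k) if hull else k
def tri(s1,u1,s2,u2):
    o1,d1=ray(s1,u1);o2,d2=ray(s2,u2);A=np.stack([d1,-d2],1)
    t=np.linalg.lstsq(A,o2-o1,rcond=None)[0];p=o1+t[0]*d1;q=o2+t[1]*d2
    return np.round((p+q)/2,4),round(np.linalg.norm(p-q)*1000,1)
def plane(s,k,z): return np.array([on(s,p,z)[:2] for p in k.reshape(-1,2).astype(float)])
E
python3 - <<'E'
from h import *
a=snap('top');b=snap('side')
def hsv(s): return cv2.split(cv2.cvtColor(s['pixels'],cv2.COLOR_RGB2HSV))
out={}
for n,s,R_ in(('top',a,dict(pan=(250,220,325,290),bush=(260,225,310,275),dial=(330,210,385,265),tray=(420,245,480,310))),('side',b,dict(pan=(265,235,345,300),bush=(280,240,315,280),dial=(295,185,350,232),tray=(365,160,422,197)))):
    H,S,V=hsv(s)
    bu=(S>120)
    k=blob(bu,R_['bush']);P=plane(s,k,.085);c,r=cv2.minEnclosingCircle(P.astype(np.float32)*1000);print(n,'bush',np.round(c,1),round(r,1),k.reshape(-1,2).min(0),k.reshape(-1,2).max(0))
    k=blob(((V>72)&(S<25)&(H>60))|bu,R_['pan']);P=plane(s,k,.068)
    (c,ax,_)=cv2.fitEllipse((P*1000).astype(np.float32));print(n,'pan',np.round(c,1),np.round(ax,1))
    k=blob((V>75)&(S<60),R_['dial']);P=plane(s,k,.066)
    (c,ax,_)=cv2.fitEllipse((P*1000).astype(np.float32));print(n,'dial',np.round(c,1),np.round(ax,1))
    k=blob((H>80)&(H<140),R_['tray']);P=plane(s,k,.022)
    print(n,'tray',cv2.minAreaRect((P*1000).astype(np.float32)))
c=b['pixels'][150:320,250:430];save(cv2.resize(c,None,fx=3.5,fy=3.5,interpolation=cv2.INTER_CUBIC),'crop2.png')
print(rel([.58,.046,.2]))
E
```

```text
top bush [583.5  45.9] 15.3 [276 242] [290 256]
top pan [570.5  41.8] [118.2 119. ]
top dial [ 615.  -111.5] [62.2 63.3]
top tray ((525.9191284179688, -318.3368225097656), (89.33650970458984, 62.64891052246094), 25.051538467407227)
side bush [580.4  49.8] 22.0 [290 253] [304 272]
side pan [566.6  36. ] [142.7 275.1]Traceback (most recent call last):
  File "<stdin>", line 12, in <module>
cv2.error: OpenCV(4.12.0) /io/opencv/modules/imgproc/src/shapedescr.cpp:361: error: (-201:Incorrect size of input array) There should be at least 5 points to fit the ellipse in function 'fitEllipseNoDirect'
```

Top measurements agree: pan centre (0.5705, 0.0418), dial (0.615, -0.1115), 159.6 mm apart, so the scale's x axis is at about 16°. The bush is at about (0.583, 0.046). The side mask failed, but I don't need it. Now I'll move above the bush.

```bash
python3 -c "
from h import *
print(rel([.583,.046,.177]))"
```

```text
[ 5.481e+02 -4.458e+02  4.000e-01]
```

```bash
python3 -m crank '[[38,-31,0,0,1],[38,-31,0,0,1],[38,-31,0,0,1],[38,-31,0,0,1],[38,-31,0,0,1],[38,-31,0,0,1],[38,-31,0,0,1],[38,-31,0,0,1],[38,-31,0,0,1],[38,-31,0,0,1],[38,-31,0,0,1],[0,0,0,0,1]]' 20; python3 -c "
from h import *
print(rel([.583,.046,.177]),st()[1].round(3))"
```

```text
clock: 1.45
tool_pos: [0.5126, -0.0955, 0.1775]
tcp_rot: [-0.002, 0.975, 0.222, 0.002]
ft_force: [-0.5, -1.7, 0.3]
grip_width: 0.0942
[124.6 -97.2   1.2] [[ 0.902  0.432  0.003]
 [ 0.432 -0.902  0.004]
 [ 0.004 -0.003 -1.   ]]
```

```bash
python3 -m crank '[[35,-27,0,0,1],[35,-27,0,0,1],[35,-27,0,0,1],[20,-16,0,0,1],[0,0,0,0,1],[0,0,0,0,1]]'; python3 -c "
from h import *
print(rel([.583,.046,.088]))
w=snap('wrist');save(w['pixels'],'w1.png');print(np.round(w['world_from_camera'],3).tolist())
H,S,V=cv2.split(cv2.cvtColor(w['pixels'],cv2.COLOR_RGB2HSV))
k=blob((S>120)&(H<35),(0,0,640,480));print(cv2.contourArea(k),cv2.boundingRect(k),proj(w,[[.583,.046,.1],[.583,.046,.068]]))"
```

```text
clock: 2.05
tool_pos: [0.5814, 0.0358, 0.177]
tcp_rot: [0.0, 0.976, 0.216, -0.001]
ft_force: [-1.0, 0.6, -0.1]
grip_width: 0.0938
[ 5.9 -8.6 89. ]
[[0.421, 0.872, 0.248, 0.653], [-0.907, 0.405, 0.115, 0.07], [-0.0, -0.273, 0.962, 0.385], [0.0, 0.0, 0.0, 1.0]]
11617.5 (0, 162, 103, 136) [[312.89632582 228.80680699]
 [313.875214   219.84368858]]
```

View pics/w1.png

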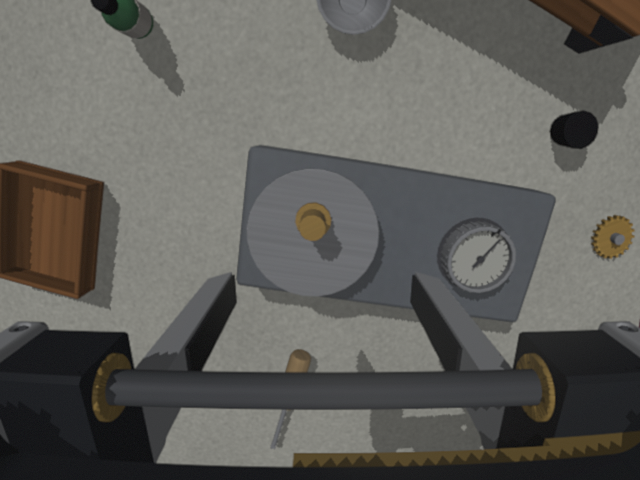

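The wrist view shows the bush's body top at (313,229) and its flange at about (314,218), matching the projections (312.9,228.8) and (313.9,219.8). I can descend.

```bash
python3 -m crank '[[6,-9,20,0,1],[0,0,25,0,1],[0,0,22,0,0.8],[0,0,16,0,0.7],[0,0,6,0,0.6],[0,0,0,0,0.5],[0,0,0,0,0.5]]'; python3 -c "
from h import *
print(rel([.583,.046,.088]),st()[0]['ft_force'])"
```

```text
clock: 2.8
tool_pos: [0.584, 0.0462, 0.0892]
tcp_rot: [0.0, 0.977, 0.215, 0.001]
ft_force: [0.2, 0.2, 0.2]
grip_width: 0.0572
[-1.  -0.2  1.2] [0.2253484  0.15766967 0.17700707]
```

Close, lift, and work out the route to the box.

```bash
python3 -m crank '[[0,0,0,0,0.3],[0,0,0,0,0.1],[0,0,0,0,0],[0,0,0,0,0],[0,0,0,0,0],[0,0,-15,0,0],[0,0,-30,0,0],[0,0,-30,0,0],[0,0,0,0,0]]' 20; python3 -c "
from h import *
print(rel([.441,.298,.164]))"
```

```text
clock: 3.7
tool_pos: [0.5866, 0.0475, 0.1673]
tcp_rot: [0.0, 0.976, 0.216, 0.004]
ft_force: [1.5, 0.9, 0.8]
grip_width: 0.0005
[ -26.6 -288.5    2.4]
```

The fingers shut on nothing. I'll look before doing anything else.

```bash
python3 -c "
from h import *
w=snap('wrist');save(w['pixels'],'w2.png')
print(proj(w,[[.583,.046,.1],[.583,.046,.068]]),st()[0]['grip_width'])"
```

```text
[[323.02315052 244.36541799]
 [322.96743219 234.01495777]] 5.166806863220218e-05
```

View pics/w2.png

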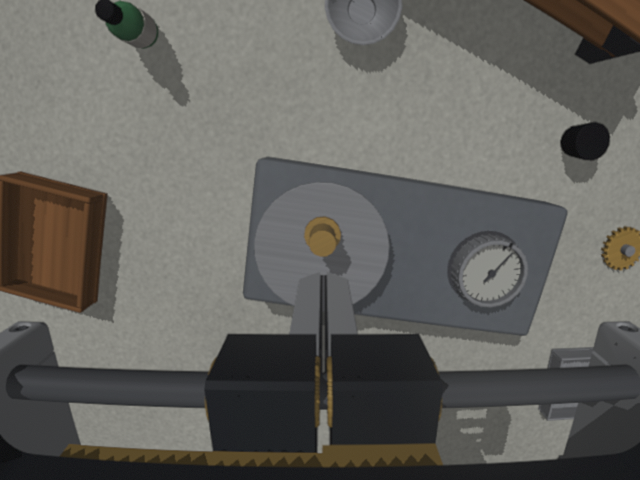

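```bash
python3 -c "
from h import *
w=snap('wrist');a=snap('top');b=snap('side')
s,M=st();t=np.array(s['tool_pos'])
tip=t+M[:,2]*.011
for n,x in(('w',w),('a',a),('b',b)): print(n,'tip/tcp/grasp',proj(x,[tip,t,t-M[:,2]*.008]).round(1).tolist())
H,S,V=cv2.split(cv2.cvtColor(w['pixels'],cv2.COLOR_RGB2HSV))
k=blob((S>120)&(H<35)&(V>60),(290,200,355,265));print(cv2.boundingRect(k))
A=cv2.resize(a['pixels'][215:285,250:330],None,fx=5,fy=5,interpolation=2)
B=cv2.resize(b['pixels'][170:310,240:400],None,fx=2.5,fy=2.5,interpolation=2)
save(np.hstack([A,B]),'ab.png')"
```

```text
w tip/tcp/grasp [[322.2, 265.4], [322.1, 271.5], [322.1, 276.2]]
a tip/tcp/grasp [[279.5, 247.1], [278.9, 246.6], [278.5, 246.3]]
b tip/tcp/grasp [[296.2, 238.8], [296.1, 234.9], [296.0, 232.0]]
(306, 216, 35, 38)
```

View pics/ab.png

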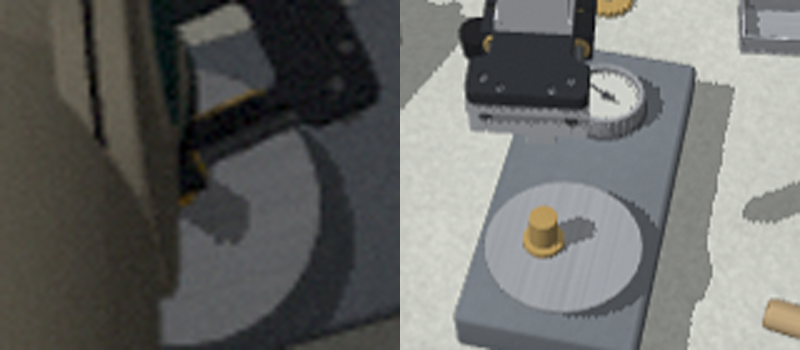

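```bash
python3 -c "
from h import *
w=snap('wrist');b=snap('side')
s,M=st();t=np.array(s['tool_pos'])
for d in (11,0,-10,-20,-30): print(d,proj(w,[t+M@[.008,0,d/1000],t+M@[-.008,0,d/1000]]).round(1).tolist(),proj(b,[t+M@[.008,0,d/1000],t+M@[-.008,0,d/1000]]).round(1).tolist())
B=b['pixels'][190:250,260:330];B=cv2.convertScaleAbs(B,alpha=1.5)
W=cv2.convertScaleAbs(w['pixels'][255:345,275:375],alpha=2)
save(np.hstack([cv2.resize(B,(466,400),interpolation=2),cv2.resize(W,None,fx=3.33,fy=400/90,interpolation=2)[:400]]),'tip.png')"
```

```text
11 [[323.5, 251.4], [323.5, 274.9]] [[291.7, 238.7], [300.7, 239.1]]
0 [[323.5, 257.0], [323.5, 281.5]] [[291.5, 234.7], [300.7, 235.2]]
-10 [[323.5, 262.6], [323.5, 288.1]] [[291.4, 231.1], [300.6, 231.6]]
-20 [[323.5, 268.7], [323.5, 295.3]] [[291.2, 227.4], [300.6, 227.9]]
-30 [[323.5, 275.5], [323.5, 303.1]] [[291.1, 223.6], [300.5, 224.1]]
```

View pics/tip.png

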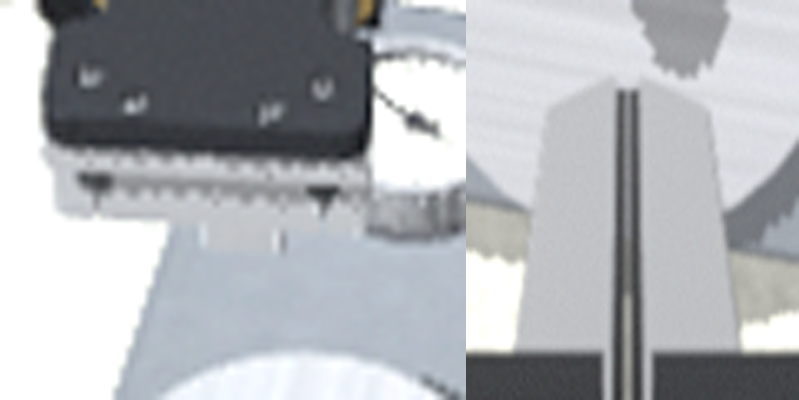

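Both views show the real fingertips about 30 mm short of where the state's TCP puts them, so the grasp closed above the bush. The bush hasn't moved. I'll solve for the tip offset more carefully.

```bash
python3 -c "
from h import *
w=snap('wrist');b=snap('side')
s,M=st();t=np.array(s['tool_pos']);print(t,s['q'])
for d in (11,-10,-20,-25,-30,-35,-40):
  f=lambda x,P:proj(x,[t+M@(np.array(p+(d,))/1000) for p in P]).round(1).tolist()
  print(d,'w',f(w,[(8,2),(8,12)]),'s',f(b,[(8,-12),(-8,-12)]))
"; python3 -m crank '[[0,0,0,0,0.4],[0,0,0,0,0.6],[-4,0,20,0,0.6],[0,0,25,0,0.6],[0,0,25,0,0.6],[0,0,20,0,0.6],[0,0,10,0,0.6],[0,0,0,0,0.6],[0,0,0,0,0.6]]'; python3 -c "
from h import *
b=snap('side');w=snap('wrist');s,M=st();t=np.array(s['tool_pos']);print(rel([.583,.046,.06]),t,s['ft_force'])
print(proj(b,[t-M[:,2]*.030]))
B=b['pixels'][210:290,260:360];W=w['pixels'][180:340,200:440]
save(cv2.convertScaleAbs(np.hstack([cv2.resize(B,(400,320),interpolation=2),cv2.resize(W,(400,320),interpolation=2)[:400]]),alpha=1.4),'tip2.png')"
```

```text
[0.58280677 0.04705649 0.16235735] [-0.12496869  0.55093381 -0.00550745  1.72042677  0.00370482  0.87212862
 -1.26806486]
11 w [[326.8, 251.1], [342.7, 251.1]] s [[290.9, 243.8], [300.0, 244.3]]
-10 w [[327.2, 262.4], [344.5, 262.4]] s [[290.6, 236.3], [299.9, 236.8]]
-20 w [[327.4, 268.5], [345.5, 268.5]] s [[290.4, 232.6], [299.9, 233.1]]
-25 w [[327.5, 271.8], [346.0, 271.8]] s [[290.4, 230.7], [299.8, 231.2]]
-30 w [[327.6, 275.3], [346.6, 275.3]] s [[290.3, 228.8], [299.8, 229.3]]
-35 w [[327.7, 278.9], [347.2, 278.9]] s [[290.2, 226.9], [299.8, 227.4]]
-40 w [[327.8, 282.8], [347.8, 282.8]] s [[290.1, 225.0], [299.7, 225.5]]
clock: 5.0
tool_pos: [0.5804, 0.0455, 0.064]
tcp_rot: [0.0, 0.976, 0.216, 0.0]
ft_force: [-0.5, 0.3, 0.1]
grip_width: 0.0563
[2.1 0.5 4.5] [0.58085134 0.04555232 0.0645129 ] [0.52216143 0.895251   0.29227051]
[[297.76954915 257.63113713]]
```

View pics/tip2.png

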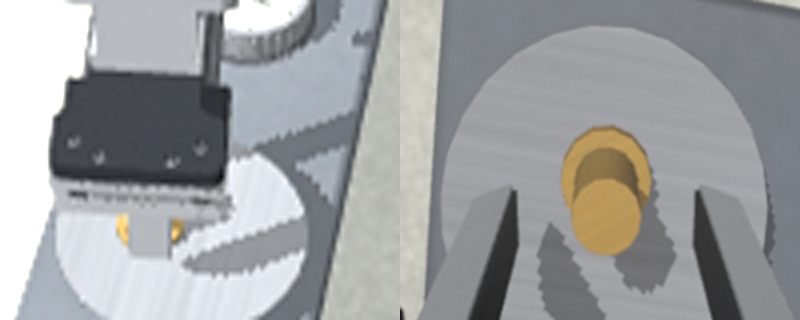

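The side crop shows the finger end (150,255) level with the upper body of the bush. In the wrist crop the bush sits centred between the pads. The tips are about 28 mm above the reported TCP, so I go 12 mm lower and grip.

```bash
python3 -m crank '[[1,0,6,0,0.6],[1,0,6,0,0.6],[0,0,0,0,0.6],[0,0,0,0,0.3],[0,0,0,0,0.1],[0,0,0,0,0],[0,0,0,0,0],[0,0,0,0,0],[0,0,0,0,0]]' 20
```

```text
clock: 6.0
tool_pos: [0.5818, 0.0463, 0.0515]
tcp_rot: [0.0, 0.976, 0.216, 0.0]
ft_force: [-0.7, -0.2, 0.2]
grip_width: 0.0208
```

Held (20.8 mm). Lift and carry it to the box.

```bash
python3 -m crank '[[0,0,-15,0,0],[0,0,-25,0,0],[0,-15,-20,0,0],[-3,-35,0,0,0],[-4,-45,0,0,0],[-4,-45,0,0,0],[-4,-45,0,0,0],[-4,-45,0,0,0],[-4,-35,0,0,0],[-3,-20,0,0,0],[0,0,0,0,0],[0,0,0,0,0]]'; python3 -c "
from h import *
print(rel([.441,.298,-.007]))"
```

```text
clock: 7.2
tool_pos: [0.4382, 0.2933, 0.1113]
tcp_rot: [0.0, 0.976, 0.216, 0.0]
ft_force: [-1.1, -0.7, -0.6]
grip_width: 0.021
[  4.5  -3.2 118.3]
```

```bash
python3 -m crank '[[4,-3,25,0,0],[0,0,30,0,0],[0,0,30,0,0],[0,0,20,0,0],[0,0,8,0,0],[0,0,4,0,0],[0,0,0,0,0],[0,0,0,0,0]]'; python3 -c "
from h import *
print(rel([.441,.298,-.007]),st()[0]['ft_force'])"
```

```text
clock: 8.0
tool_pos: [0.4414, 0.2983, -0.0047]
tcp_rot: [-0.0, 0.977, 0.215, 0.001]
ft_force: [0.0, 0.3, -1.3]
grip_width: 0.0207
[-0.5  0.2  2.3] [ 0.04205912  0.27826935 -1.32060114]
```

```bash
python3 -m crank '[[0,0,2,0,0],[0,0,0,0,0],[0,0,0,0,0.2],[0,0,0,0,0.35],[0,0,0,0,0.38],[0,0,0,0,0.38],[0,0,-25,0,0.38],[0,0,-45,0,0.38],[0,0,-45,0,0.38],[0,0,-20,0,0.6]]'; python3 -c "
from h import *
w=snap('wrist');print(rel([.526,-.3183,.1]),st()[0]['tool_pos'],st()[0]['grip_width'])
H,S,V=cv2.split(cv2.cvtColor(w['pixels'],cv2.COLOR_RGB2HSV))
save(cv2.resize(w['pixels'][100:400,120:520],None,fx=1.5,fy=1.5),'w3.png')"
```

```text
clock: 9.0
tool_pos: [0.4421, 0.2994, 0.1312]
tcp_rot: [-0.001, 0.976, 0.216, 0.003]
ft_force: [0.4, 0.5, 1.0]
grip_width: 0.041
[-185.6  595.9   30.2] [0.44323553 0.3001859  0.13288472] 0.044668128492269206
```

View pics/w3.png

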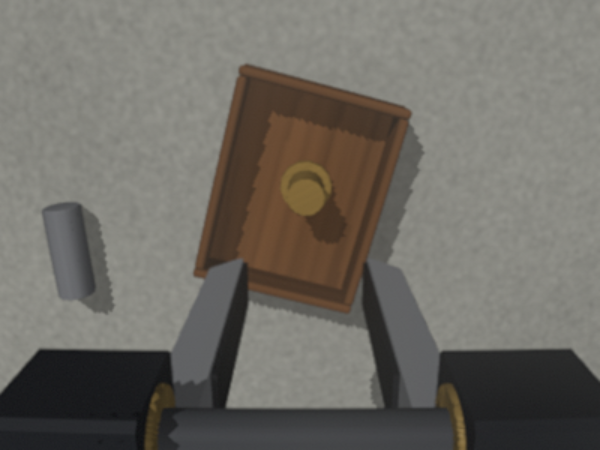

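The bush stands upright in the box, at crop (305,190). Now to the tray.

```bash
python3 -m crank '[[-14,45,0,0,1],[-14,45,0,0,1],[-14,45,0,0,1],[-14,45,0,0,1],[-14,45,0,0,1],[-14,45,0,0,1],[-14,45,0,0,1],[-14,45,0,0,1],[-14,45,0,0,1],[-14,45,0,0,1],[-14,45,0,0,1],[0,0,0,0,1]]'; python3 -c "
from h import *
print(rel([.526,-.3183,.1]),st()[1].round(3))"
```

```text
clock: 10.25
tool_pos: [0.5085, -0.2245, 0.127]
tcp_rot: [0.003, 0.978, 0.21, -0.0]
ft_force: [-0.4, 0.6, -0.0]
grip_width: 0.0939
[-22.6  92.6  27.5] [[ 0.911  0.411  0.001]
 [ 0.411 -0.911 -0.005]
 [-0.001  0.005 -1.   ]]
```

```bash
python3 -m crank '[[-8,31,0,0,1],[-8,31,0,0,1],[-7,30,0,0,1],[0,0,0,0,1],[0,0,0,0,1]]'; python3 -c "
from h import *
w=snap('wrist');s,M=st();print(rel([.526,-.3183,.1]),'toolx deg',np.degrees(np.arctan2(M[1,0],M[0,0])))
H,S,V=cv2.split(cv2.cvtColor(w['pixels'],cv2.COLOR_RGB2HSV))
c=proj(w,[[.526,-.3183,.022]])[0];print(c, H[int(c[1]),int(c[0])],S[int(c[1]),int(c[0])])
k=blob((H>80)&(H<140),(int(c[0])-90,int(c[1])-110,int(c[0])+90,int(c[1])+60));print(cv2.boundingRect(k))
P=plane(w,k,.022);print(cv2.minAreaRect((P*1000).astype(np.float32)))
im=w['pixels'].copy();cv2.drawContours(im,[k],-1,(255,0,0),1);save(im[40:440],'w4.png')"
```

```text
clock: 10.75
tool_pos: [0.5266, -0.3079, 0.1266]
tcp_rot: [-0.001, 0.977, 0.215, -0.0]
ft_force: [-0.0, 0.9, 0.2]
grip_width: 0.0937
[-5.6 10.1 26.8] toolx deg 24.96960159138704
[333.86547108 232.65469667] 120 7
(303, 182, 68, 100)
((526.3442993164062, -320.6251220703125), (91.50292205810547, 59.47092819213867), 24.891538619995117)
```

View pics/w4.png

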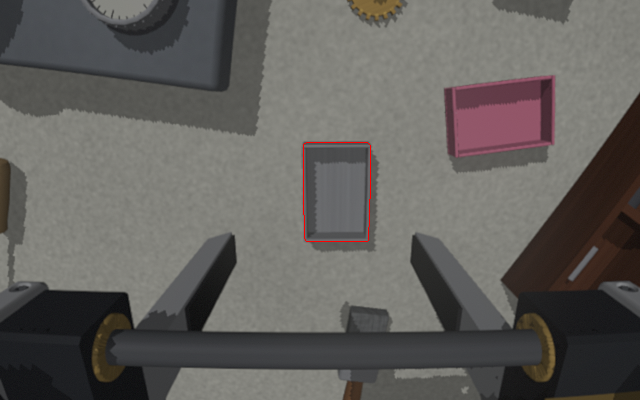

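The outlined grey tray spans (303–370, 142–242) in this crop, and its axis is within 0.1° of the tool's x axis. I'll descend with the jaws across its 60 mm side.

```bash
python3 -m crank '[[-6,11,0,0,1],[0,0,35,0,1],[0,0,40,0,1],[0,0,35,0,1],[0,0,20,0,1],[0,0,8,0,1],[0,0,4,0,1],[0,0,0,0,1],[0,0,0,0,1]]'; python3 -c "
from h import *
print(rel([.5263,-.3195,-.022]),st()[0]['ft_force'])"
```

```text
clock: 11.7
tool_pos: [0.5273, -0.3217, -0.0133]
tcp_rot: [0.001, 0.976, 0.216, 0.001]
ft_force: [0.4, 0.3, -0.4]
grip_width: 0.0941
[ 0.  -2.5  8.7] [ 0.35702532  0.30443877 -0.44837483]
```

```bash
python3 -m crank '[[0,-2,4,0,1],[0,0,2,0,1],[0,0,2,0,1],[0,0,0,0,1],[0,0,0,0,1]]'; python3 -c "
from h import *
print(rel([.5263,-.3195,-.022]),st()[0]['ft_force'])"
```

```text
clock: 12.2
tool_pos: [0.5254, -0.3194, -0.0226]
tcp_rot: [-0.0, 0.976, 0.216, -0.0]
ft_force: [-0.4, 0.4, -0.3]
grip_width: 0.0939
[ 0.8  0.4 -0.6] [-0.38576374  0.36399356 -0.27307233]
```

```bash
python3 -m crank '[[0,0,0,0,0.7],[0,0,0,0,0.5],[0,0,0,0,0.4],[0,0,0,0,0.4],[0,0,0,0,0.4],[0,0,-10,0,0.4],[0,0,-25,0,0.4],[0,0,-40,0,0.4],[0,0,-40,0,0.4],[0,0,-10,0,0.4],[0,0,0,0,0.4],[0,0,0,0,0.4]]' 40; python3 -c "
from h import *
print(rel([.5705,.0418,.1]),st()[0]['ft_force'],st()[0]['grip_width'])"
```

```text
clock: 13.4
tool_pos: [0.5242, -0.3186, 0.101]
tcp_rot: [-0.001, 0.976, 0.216, -0.001]
ft_force: [-1.3, -0.2, -3.2]
grip_width: 0.0599
[ 193.8 -307.4    1.4] [-1.2747371  -0.236031   -3.21066453] 0.05990540039750669
```

```bash
python3 -m crank '[[12,-19,0,0,0.4],[24,-38,0,0,0.4],[24,-38,0,0,0.4],[24,-38,0,0,0.4],[24,-38,0,0,0.4],[24,-38,0,0,0.4],[24,-38,0,0,0.4],[19,-31,0,0,0.4],[10,-16,0,0,0.4],[0,0,0,0,0.4],[0,0,0,0,0.4],[0,0,0,0,0.4]]'; python3 -c "
from h import *
print(rel([.5705,.0418,.1]),st()[0]['grip_width'])"
```

```text
clock: 14.6
tool_pos: [0.5684, 0.0228, 0.1013]
tcp_rot: [0.001, 0.977, 0.214, -0.001]
ft_force: [0.0, 0.2, -3.3]
grip_width: 0.0593
[  9.9 -16.4   1.3] 0.05933357361689695
```

```bash
python3 -m crank '[[10,-16,0,0,0.4],[0,0,0,4,0.4],[0,0,0,4,0.4],[0,0,15,0,0.4],[0,0,15,0,0.4],[0,0,10,0,0.4],[0,0,5,0,0.4],[0,0,3,0,0.4],[0,0,0,0,0.4],[0,0,0,0,0.4]]'; python3 -c "
from h import *
print(rel([.5705,.0418,.0474]),st()[0]['ft_force'],st()[0]['grip_width'])"
```

```text
clock: 15.6
tool_pos: [0.5722, 0.0438, 0.0548]
tcp_rot: [0.0, 0.989, 0.147, 0.0]
ft_force: [-0.1, 0.4, -2.6]
grip_width: 0.0597
[-2.2  1.4  7.4] [-0.09497887  0.40719019 -2.6129775 ] 0.059663105954222355
```

```bash
python3 -m crank '[[-2,1,3,0,0.4],[0,0,3,0,0.4],[0,0,2,0,0.4],[0,0,2,0,0.4],[0,0,1,0,0.4],[0,0,0,0,0.4],[0,0,0,0,0.4]]'; python3 -c "
from h import *
print(rel([.5705,.0418,.0474]),st()[0]['ft_force'],st()[0]['grip_width'])"
```

```text
clock: 16.3
tool_pos: [0.57, 0.0422, 0.0434]
tcp_rot: [0.0, 0.989, 0.147, -0.0]
ft_force: [-1.4, 0.1, -0.1]
grip_width: 0.0598
[ 0.4  0.5 -4. ] [-1.35819873  0.11575322 -0.05285793] 0.05977456136388138
```

```bash
python3 -m crank '[[0,0,0,0,0.7],[0,0,0,0,0.8],[0,0,0,0,0.9],[0,0,0,0,0.9],[0,0,-10,0,0.9],[0,0,-30,0,0.9],[0,0,-40,0,0.9],[0,0,-10,0,1],[0,0,0,0,1],[0,0,0,0,1],[0,0,0,0,1],[0,0,0,0,1]]'; python3 -c "
from h import *
print(st()[0]['ft_force'])
w=snap('wrist');b=snap('side')
c=proj(w,[[.5705,.0418,.086],[.615,-.1115,.066]]);print(c,rel([.615,-.1115,.13]))
save(w['pixels'][0:330],'w5.png');save(b['pixels'],'b5.png')"
```

```text
clock: 17.5
tool_pos: [0.5691, 0.0423, 0.132]
tcp_rot: [-0.0, 0.989, 0.147, -0.001]
ft_force: [-0.3, 0.5, 0.5]
grip_width: 0.0941
[-0.29741429  0.50074518  0.51274519]
[[324.66885065 245.28148661]
 [523.17847302 240.15109603]] [ -1.2 160.4   2.4]
```

View pics/w5.png

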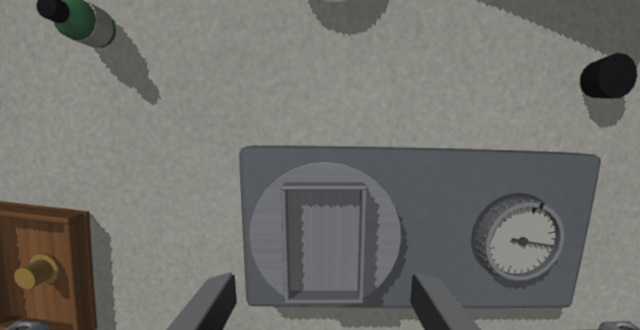

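The wrist view shows the tray flat and central on the pan (285–365, 183–300). The bush is in the box at (35,272). The needle points right from (521,241) to about (551,245), and the zero mark is at about (541,206). Next I'll move over the dial and measure both angles.

```bash
python3 -m crank '[[0,25,0,0,1],[0,40,0,0,1],[0,40,0,0,1],[0,35,0,0,1],[-1,20,0,0,1],[0,0,0,0,1],[0,0,0,0,1],[0,0,0,0,1]]'
cat > dial.py <<'E'
from h import *
def prof(s,c,z,r0,r1,w=5):
    th=np.arange(0,360,.5);rs=np.arange(r0,r1,.0005)
    g=cv2.cvtColor(s['pixels'],cv2.COLOR_RGB2GRAY)
    P=np.array([[c[0]+r*np.cos(np.radians(t)),c[1]+r*np.sin(np.radians(t)),z] for r in rs for t in th])
    uv=proj(s,P).astype(np.float32)
    v=cv2.remap(g,uv[:,:1].reshape(len(rs),-1),uv[:,1:].reshape(len(rs),-1),cv2.INTER_LINEAR).astype(float)
    return th,v.mean(0)
def peak(th,v,half=6):
    i=int(np.argmin(v));k=np.arange(i-half,i+half+1)%len(v);wt=np.clip(np.median(v)-v[k],0,None);d=(np.arange(-half,half+1)*.5)
    return round(th[i]+(wt*d).sum()/wt.sum(),1),round(v[i],1),round(np.median(v),1)
if __name__=='__main__':
    s,M=st();print('q7',s['q'][6],'q',np.round(s['q'],2),'toolx',np.degrees(np.arctan2(M[1,0],M[0,0])).round(1),s['tool_pos'])
    w=snap('wrist');cp=proj(w,[[.615,-.1115,.066]])[0].astype(int);x,y=cp
    g=cv2.cvtColor(w['pixels'],cv2.COLOR_RGB2GRAY)
    k=blob(g>100,(x-55,y-55,x+55,y+55));(e,ax,_)=cv2.fitEllipse(k);print('face ell',e,ax,cp)
    c=on(w,e,.062);print('face centre',c)
    P=plane(w,k,.062);print(cv2.minEnclosingCircle((P*1000).astype(np.float32)))
    for z in(.060,.064):
        c=on(w,e,z)
        print(z,'needle',peak(*prof(w,c,z,.010,.018)),'wedge',peak(*prof(w,c,z,.021,.027),12),'bar',peak(*prof(w,c,.068,.029,.032),12))
    save(cv2.resize(w['pixels'][y-60:y+60,x-60:x+60],None,fx=5,fy=5,interpolation=2),'d_%.1f.png'%s['clock'])
E
python3 dial.py; ls pics
```

```text
clock: 18.4
tool_pos: [0.6154, -0.1086, 0.1331]
tcp_rot: [-0.001, 0.989, 0.148, -0.0]
ft_force: [0.2, 0.2, 0.2]
grip_width: 0.0938
q7 -1.0946794512799498 q [ 0.09  0.64  0.07  1.64 -0.05  0.87 -1.09] toolx 17.0 [ 0.61538608 -0.1085884   0.13305995]
face ell (327.1002197265625, 240.81695556640625) (79.411376953125, 82.89342498779297) [327 240]
face centre [ 0.61366118 -0.1120309   0.062     ]
((612.8046875, -112.2326889038086), 33.65972137451172)
0.06 needle (np.float64(275.5), np.float64(71.8), np.float64(143.2)) wedge (np.float64(275.6), np.float64(70.6), np.float64(137.5)) bar (np.float64(2.0), np.float64(40.3), np.float64(107.4))
0.064 needle (np.float64(275.5), np.float64(71.4), np.float64(143.2)) wedge (np.float64(275.6), np.float64(71.2), np.float64(135.5)) bar (np.float64(1.0), np.float64(41.2), np.float64(108.3))
ab.png
b5.png
crop1.png
d_18.4.png
side1.png
tip.png
tip2.png
top1.png
w1.png
w2.png
w3.png
w4.png
w5.png
```

Run:
```python
from dial import *
w=snap('wrist');a=snap('top')
c=on(w,(327.1,240.8),.062)[:2]; c0=np.array([.615,-.1115])
for cc in (c,c0):
  for nm,z,r0,r1 in(('in',.062,.017,.020),('wedge',.062,.021,.027),('bar',.068,.028,.033)):
    th,v=prof(w,cc,z,r0,r1)
    print(nm,np.round(v.reshape(-1,6).mean(1)).astype(int).tolist())
  print()
```

```text
in [144, 143, 144, 143, 143, 143, 143, 143, 143, 143, 144, 144, 143, 144, 144, 144, 144, 143, 143, 143, 144, 143, 143, 144, 144, 144, 143, 143, 144, 144, 143, 143, 143, 144, 144, 143, 143, 143, 143, 143, 143, 143, 143, 143, 143, 143, 143, 143, 143, 143, 143, 143, 143, 143, 143, 143, 143, 143, 143, 143, 143, 143, 143, 143, 143, 143, 143, 143, 143, 143, 143, 143, 143, 143, 143, 143, 143, 143, 143, 143, 143, 143, 143, 143, 144, 144, 143, 143, 138, 118, 94, 73, 83, 122, 142, 144, 144, 144, 143, 144, 144, 144, 143, 143, 143, 143, 144, 144, 144, 144, 143, 143, 143, 144, 144, 143, 143, 143, 144, 144]
wedge [98, 115, 127, 122, 120, 118, 117, 114, 113, 115, 111, 115, 113, 118, 118, 110, 105, 114, 115, 104, 99, 117, 115, 110, 104, 110, 122, 121, 118, 119, 120, 120, 117, 123, 126, 128, 126, 134, 138, 132, 111, 128, 142, 141, 136, 140, 143, 142, 137, 141, 144, 142, 136, 139, 143, 143, 137, 139, 143, 142, 126, 131, 143, 143, 139, 140, 143, 143, 138, 138, 143, 143, 139, 139, 143, 143, 139, 139, 143, 143, 127, 123, 141, 144, 141, 140, 144, 143, 138, 128, 112, 87, 81, 126, 144, 144, 140, 141, 144, 1
[... 1759 characters left out ...]
, 143, 141, 141, 144, 143, 127, 131, 143, 144, 139, 140, 144, 143, 139, 140, 143, 143, 138, 137, 140, 135, 123, 121, 127, 117, 85]
bar [56, 88, 102, 104, 106, 104, 104, 104, 105, 104, 104, 105, 107, 105, 105, 103, 106, 105, 103, 101, 104, 104, 102, 100, 104, 103, 100, 98, 101, 100, 99, 98, 101, 102, 98, 97, 99, 100, 96, 98, 100, 100, 99, 98, 98, 98, 98, 97, 97, 98, 98, 98, 96, 97, 98, 99, 98, 98, 99, 98, 99, 99, 100, 101, 101, 101, 102, 103, 102, 101, 102, 103, 102, 102, 104, 105, 103, 101, 103, 104, 103, 102, 104, 103, 104, 102, 107, 108, 107, 101, 103, 100, 101, 102, 107, 108, 105, 104, 108, 109, 106, 104, 108, 109, 109, 102, 104, 108, 104, 100, 99, 99, 102, 99, 101, 101, 102, 100, 98, 68]
```

With the dial overhead, the bar and ticks put zero at about +1.2° and the needle at about -84.7° (world angles). So the bezel needs about 86° clockwise, which is positive tool yaw. I'll grip across the bezel.

```bash
python3 -c "
from h import *
print(rel([.6143,-.1118,.025]))"; python3 -m crank '[[0,0,30,0,1],[0,0,30,0,1],[0,0,25,0,1],[0,0,12,0,1],[0,0,6,0,1],[0,0,0,0,1],[0,0,0,0,1]]';  python3 -c "
from h import *
print(rel([.6143,-.1118,.025]),st()[0]['ft_force'])"
```

```text
[ -2.1   2.2 108.5]
clock: 19.25
tool_pos: [0.6167, -0.1111, 0.0315]
tcp_rot: [0.0, 0.989, 0.147, 0.001]
ft_force: [0.6, 0.4, 0.3]
grip_width: 0.094
[-2.5  0.   6.5] [0.64074778 0.41402121 0.29031462]
```

```bash
python3 -m crank '[[-2,0,3,0,1],[0,0,2,0,1],[0,0,0,0,0.8],[0,0,0,0,0.6],[0,0,0,0,0.5],[0,0,0,0,0.5],[0,0,0,0,0.5],[0,0,0,0,0.5]]' 15;  python3 -c "
from h import *
print(rel([.6143,-.1118,.025]),st()[0]['ft_force'],st()[0]['grip_width'])"
```

```text
clock: 20.05
tool_pos: [0.6142, -0.1126, 0.0255]
tcp_rot: [0.001, 0.989, 0.147, 0.0]
ft_force: [1.6, -2.0, 0.2]
grip_width: 0.0661
[ 0.3 -0.7  0.5] [ 1.55715892 -2.01472618  0.24783678] 0.0660779192839855
```

Gripped at 66 mm. I'll turn 80° first and then trim.

```bash
python3 -m crank '[[0,0,0,8,0.5],[0,0,0,8,0.5],[0,0,0,8,0.5],[0,0,0,8,0.5],[0,0,0,8,0.5],[0,0,0,8,0.5],[0,0,0,8,0.5],[0,0,0,8,0.5],[0,0,0,8,0.5],[0,0,0,8,0.5],[0,0,0,0,0.5],[0,0,0,0,0.5]]'
cat > d2.py <<'E'
from dial import *
s,M=st();print('toolx',np.degrees(np.arctan2(M[1,0],M[0,0])).round(1),s['ft_force'],s['grip_width'],s['q'][6])
w=snap('wrist');c=[.6137,-.112]
for nm,z,r0,r1 in(('in',.062,.014,.020),('wedge',.062,.021,.027),('bar',.068,.029,.032)):
    th,v=prof(w,c,z,r0,r1);m=(th>240)&(th<300);print(nm,peak(th[m],v[m],12));print(np.round(v[m].reshape(-1,4).mean(1)).astype(int).tolist())
E
python3 d2.py
```

```text
clock: 21.25
tool_pos: [0.6143, -0.1123, 0.0256]
tcp_rot: [0.0, 0.853, -0.522, 0.001]
ft_force: [1.6, -3.4, 0.1]
grip_width: 0.0654
toolx -62.9 [ 1.6235533  -3.42106488  0.051157  ] 0.06539681424475954 -2.094688742319526
in (np.float64(278.3), np.float64(55.4), np.float64(116.5))Traceback (most recent call last):
  File "d2.py", line 5, in <module>
    th,v=prof(w,c,z,r0,r1);m=(th>240)&(th<300);print(nm,peak(th[m],v[m],12));print(np.round(v[m].reshape(-1,4).mean(1)).astype(int).tolist())
                                                                                            ~~~~~~~~~~~~^^^^^^
ValueError: cannot reshape array of size 119 into shape (4)
```

```bash
python3 -m crank '[[0,0,0,4,0.5],[0,0,0,2,0.5],[0,0,0,0,0.5],[0,0,0,0,0.5],[0,0,0,0,0.8],[0,0,0,0,1],[0,0,0,0,1],[0,0,-15,0,1],[0,0,-40,0,1],[0,0,-40,0,1],[0,0,-12,0,1],[0,0,0,0,1]]'; sed -i 's/th>240/th>=240/' d2.py; python3 d2.py; python3 dial.py
```

```text
clock: 22.5
tool_pos: [0.6153, -0.1117, 0.1352]
tcp_rot: [-0.001, 0.824, -0.567, 0.002]
ft_force: [-0.3, -0.2, -0.7]
grip_width: 0.0945
toolx -69.1 [-0.30004541 -0.17912723 -0.71932022] 0.09447186050357717 -2.247118116093862
in (np.float64(278.1), np.float64(82.3), np.float64(153.7))
[154, 154, 154, 154, 154, 154, 154, 154, 154, 153, 150, 144, 137, 128, 122, 119, 118, 109, 92, 83, 98, 126, 145, 153, 155, 154, 154, 154, 154, 154]
wedge (np.float64(276.8), np.float64(72.1), np.float64(151.2))
[146, 149, 153, 154, 154, 152, 149, 151, 154, 154, 154, 152, 147, 146, 140, 125, 113, 98, 77, 79, 115, 146, 155, 154, 151, 152, 154, 154, 154, 152]
bar (np.float64(276.9), np.float64(42.8), np.float64(120.5))
[122, 118, 118, 120, 120, 120, 119, 116, 118, 122, 125, 124, 120, 119, 124, 127, 114, 72, 45, 67, 108, 125, 126, 123, 119, 123, 128, 127, 125, 121]
q7 -2.2468605835413644 q [-0.19  0.7   0.55  1.65 -0.44  0.92 -2.25] toolx -69.1 [ 0.61398501 -0.11113554  0.13319208]
face ell (322.87158203125, 237.6223602294922) (81.16529083251953, 84.13330078125) [322 237]
face centre [ 0.61415957 -0.11078657  0.062     ]
((613.7521362304688, -109.79224395751953), 34.31590270996094)
0.06 needle (np.float64(276.4), np.float64(83.5), np.float64(153.8)) wedge (np.float64(275.6), np.float64(79.2), np.float64(145.7)) bar (np.float64(276.4), np.float64(41.8), np.float64(117.2))
0.064 needle (np.float64(276.4), np.float64(83.3), np.float64(153.9)) wedge (np.float64(275.5), np.float64(77.4), np.float64(143.5)) bar (np.float64(275.7), np.float64(41.8), np.float64(117.8))
```

Very near. I'll use the last picture to check it by eye.

```bash
cat > d3.py <<'E'
from dial import *
for n in('wrist','wrist','top'):
    w=snap(n)
    for c in([.6137,-.112],[.6141,-.1108],[.615,-.1115]):
        L=[]
        for nm,z,r0 in [('n',.062,r) for r in(.008,.011,.014,.017)]+[('w',.062,.022),('w',.062,.024),('b',.068,.029),('b',.068,.031)]:
            th,v=prof(w,c,z,r0-.0008,r0+.0009);m=(th>=262)&(th<=296)
            t,v=th[m],v[m];i=np.argmin(v);k=slice(max(i-5,0),i+6);wt=np.clip(v[k].max()-v[k],0,None)**2
            L.append((nm,round(float((t[k]*wt).sum()/wt.sum()),1)))
        print(n,c,L)
E
python3 d3.py
```

```text
wrist [0.6137, -0.112] [('n', 278.8), ('n', 278.8), ('n', 278.7), ('n', 278.4), ('w', 278.0), ('w', 277.6), ('b', 277.4), ('b', 276.8)]
wrist [0.6141, -0.1108] [('n', 273.5), ('n', 276.7), ('n', 276.5), ('n', 276.8), ('w', 277.0), ('w', 276.3), ('b', 276.7), ('b', 276.0)]
wrist [0.615, -0.1115] [('n', 268.5), ('n', 272.1), ('n', 273.3), ('n', 273.9), ('w', 274.7), ('w', 274.3), ('b', 274.9), ('b', 274.3)]
wrist [0.6137, -0.112] [('n', 279.5), ('n', 279.0), ('n', 278.8), ('n', 278.2), ('w', 278.3), ('w', 277.6), ('b', 277.3), ('b', 276.8)]
wrist [0.6141, -0.1108] [('n', 274.1), ('n', 276.2), ('n', 276.2), ('n', 276.8), ('w', 277.1), ('w', 276.6), ('b', 276.7), ('b', 275.9)]
wrist [0.615, -0.1115] [('n', 268.6), ('n', 272.0), ('n', 273.1), ('n', 273.8), ('w', 274.9), ('w', 274.5), ('b', 274.9), ('b', 274.3)]
top [0.6137, -0.112] [('n', nan), ('n', 288.9), ('n', 274.7), ('n', 273.4), ('w', 273.2), ('w', 283.0), ('b', 267.4), ('b', 262.2)]
top [0.6141, -0.1108] [('n', 262.4), ('n', 290.9), ('n', 290.8), ('n', 272.5), ('w', 271.2), ('w', 265.2), ('b', 267.0), ('b', 269.9)]
top [0.615, -0.1115] [('n', nan), ('n', 283.4), ('n', 287.7), ('n', 269.2), ('w', 268.8), ('w', 279.5), ('b', 265.2), ('b', 268.3)]d3.py:9: RuntimeWarning: invalid value encountered in scalar divide
  L.append((nm,round(float((t[k]*wt).sum()/wt.sum()),1)))
```

```bash
ls pics | grep d_
python3 - <<'E'
from dial import *
w=snap('wrist');b=snap('side')
D=cv2.resize(w['pixels'][180:295,265:380],(500,500),interpolation=2);x=cv2.resize(b['pixels'][180:310,255:385],(300,300),interpolation=2)
o=np.zeros((500,800,3),np.uint8);o[:,:500]=D;o[:300,500:]=x;save(o,'final.png')
E
```

```text
d_18.4.png
d_22.6.png
```

View pics/final.png

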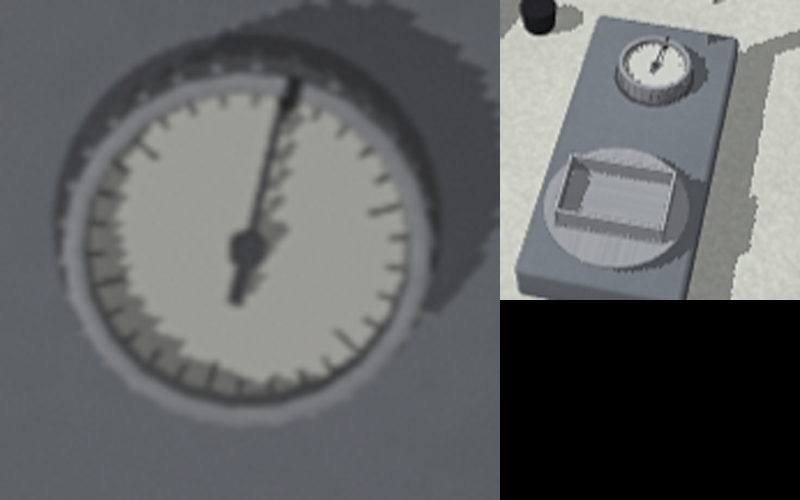

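The last picture (12 of 12) shows the zero wedge at (290,98), its bar at (296,80) and the needle from hub (246,248) running into the wedge, within about 2°. The tray is flat on the pan, with a central look in the side inset. I'll do one closer numerical check with a line fit, lower down.

```bash
python3 -m crank '[[0,0,30,0,1],[0,0,30,0,1],[0,0,10,0,1],[0,0,0,0,1],[0,0,0,0,1]]'
cat > d4.py <<'E'
from dial import *
def rowmins(g,p,q,n,half=5):
    # darkest sub-pixel point across segment p->q
    d=(q-p)/np.linalg.norm(q-p);nn=np.array([-d[1],d[0]]);out=[]
    off=np.arange(-half,half+.01,.25)
    for t in np.linspace(0,1,n):
        c=p+t*(q-p);P=(c+off[:,None]*nn).astype(np.float32)
        v=cv2.remap(g,P[:,:1].copy(),P[:,1:].copy(),cv2.INTER_CUBIC).ravel().astype(float);v=np.convolve(v,np.ones(3)/3,'same');v[[0,-1]]=255
        i=np.clip(np.argmin(v),1,len(v)-2);a,b,c2=v[i-1:i+2];o=off[i]+.25*.5*(a-c2)/(a-2*b+c2+1e-9);out.append(c+o*nn)
    return np.array(out)
w=snap('wrist');g=cv2.cvtColor(w['pixels'],cv2.COLOR_RGB2GRAY)
c=np.array([.6140,-.1112])
A=np.radians(277)
def pt(r,z): return proj(w,[[c[0]+r*np.cos(A),c[1]+r*np.sin(A),z]])[0]
W=lambda uv,z:np.array([on(w,p,z)[:2] for p in uv])
for zn in(.060,.064):
    N=np.vstack([W(rowmins(g,pt(.006,zn),pt(.018,zn),25),zn),W(rowmins(g,pt(-.009,zn),pt(-.006,zn),5),zn)])
    vx,vy,x0,y0=cv2.fitLine((N*1000).astype(np.float32),cv2.DIST_HUBER,0,.01,.01).ravel()
    d=np.array([vx,vy])*(-1 if vy>0 else 1);n=np.array([-d[1],d[0]])
    res=(N*1000-[x0,y0])@n
    f=lambda uv,z:np.round((W(uv,z)*1000-[x0,y0])@n,2)
    print('z',zn,'needle ang',np.degrees(np.arctan2(d[1],d[0])).round(2),'rms',res.std().round(2),'ctr off',((c*1000-[x0,y0])@n).round(2))
    print(' lateral mm (+ = ccw of needle): wedge',f(rowmins(g,pt(.022,zn-.002),pt(.026,zn-.002),5),zn-.002),'bar',f(rowmins(g,pt(.029,.068),pt(.032,.068),5),.068))
E
python3 d4.py; python3 d3.py 2>/dev/null | head -3
```

```text
clock: 23.35
tool_pos: [0.6143, -0.1121, 0.063]
tcp_rot: [0.0, 0.824, -0.567, 0.0]
ft_force: [-0.0, -0.2, -1.1]
grip_width: 0.094
z 0.06 needle ang -82.32 rms 0.08 ctr off 0.27
 lateral mm (+ = ccw of needle): wedge [-0.24 -0.03 -0.17 -0.38 -0.54] bar [ 0.52 -0.5  -0.46 -0.9  -0.77]
z 0.064 needle ang -82.15 rms 0.09 ctr off -0.03
 lateral mm (+ = ccw of needle): wedge [-0.15 -0.25 -0.03 -0.18 -0.42] bar [ 0.14 -0.88 -0.85 -1.29 -1.16]
wrist [0.6137, -0.112] [('n', 279.6), ('n', 279.3), ('n', 279.0), ('n', 278.6), ('w', 278.3), ('w', 278.5), ('b', 277.9), ('b', 276.8)]
wrist [0.6141, -0.1108] [('n', 274.8), ('n', 276.5), ('n', 276.2), ('n', 276.9), ('w', 277.1), ('w', 277.0), ('b', 277.5), ('b', 276.1)]
wrist [0.615, -0.1115] [('n', 269.1), ('n', 272.2), ('n', 273.3), ('n', 274.0), ('w', 274.9), ('w', 275.3), ('b', 275.5), ('b', 274.3)]
```

The bar reads about 0.9 mm, or 1.5°, clockwise of the needle line. I'll regrip and trim it back 1.5°.

```bash
python3 -m crank '[[0,0,20,0,1],[0,0,12,0,1],[0,0,5,0,1],[0,0,0,0,0.8],[0,0,0,0,0.6],[0,0,0,0,0.5],[0,0,0,0,0.5],[0,0,0,0,0.5],[0,0,0,-1.5,0.5],[0,0,0,0,0.5],[0,0,0,0,0.5]]' 15; python3 -m crank '[[0,0,0,0,0.8],[0,0,0,0,1],[0,0,0,0,1],[0,0,-12,0,1],[0,0,-25,0,1],[0,0,0,0,1],[0,0,0,0,1]]'; python3 d4.py; python3 d3.py 2>/dev/null | head -2
```

```text
clock: 24.65
tool_pos: [0.6141, -0.1118, 0.0259]
tcp_rot: [-0.0, 0.831, -0.556, 0.0]
ft_force: [-0.2, -0.6, 6.3]
grip_width: 0.0656
clock: 25.35
tool_pos: [0.6143, -0.1116, 0.0632]
tcp_rot: [-0.0, 0.831, -0.556, 0.001]
ft_force: [-0.1, -0.4, -0.4]
grip_width: 0.094
z 0.06 needle ang -82.58 rms 0.09 ctr off 0.27
 lateral mm (+ = ccw of needle): wedge [-0.06  0.03 -0.06  0.07  0.  ] bar [1.43 0.34 0.02 0.33 0.69]
z 0.064 needle ang -82.17 rms 0.09 ctr off -0.04
 lateral mm (+ = ccw of needle): wedge [-0.2  -0.14 -0.05 -0.17 -0.04] bar [ 0.92 -0.18 -0.5  -0.2   0.15]
wrist [0.6137, -0.112] [('n', 279.0), ('n', 279.4), ('n', 278.9), ('n', 278.4), ('w', 278.8), ('w', 278.6), ('b', 279.3), ('b', 278.4)]
wrist [0.6141, -0.1108] [('n', 274.5), ('n', 276.4), ('n', 276.4), ('n', 276.9), ('w', 277.6), ('w', 277.3), ('b', 278.7), ('b', 277.6)]
```

The wedge is now on the needle line to 0.1–0.2 mm. Retreat and do a final numerical check of tray, box and dial.

```bash
python3 -m crank '[[0,0,-40,0,1],[0,0,-40,0,1],[0,0,-20,0,1],[35,0,0,0,1],[40,0,0,0,1],[40,0,0,0,1],[40,0,0,0,1],[40,0,0,0,1],[30,0,0,0,1],[0,0,0,0,1],[0,0,0,0,1]]'
python3 - <<'E'
from h import *
a=snap('top');H,S,V=cv2.split(cv2.cvtColor(a['pixels'],cv2.COLOR_RGB2HSV))
k=blob((V>72)&(S<25)&(H>60),(250,220,325,290));P=plane(a,k,.064);print('pan',cv2.fitEllipse((P*1000).astype(np.float32))[:2])
g=cv2.cvtColor(a['pixels'],cv2.COLOR_RGB2GRAY)
m=np.zeros(g.shape,bool);m[232:280,262:312]=g[232:280,262:312]<70
n,l,s,_=cv2.connectedComponentsWithStats(m.astype(np.uint8))
for i in range(1,n):
    if s[i,4]>15:
        ys,xs=np.where(l==i);Q=plane(a,np.stack([xs,ys],1),.086);r=cv2.minAreaRect((Q*1000).astype(np.float32));print('dark',s[i],np.round(r[0],1),np.round(r[1],1),round(r[2],1))
k=blob((S>190)&(V>85)&(H>18),(145,280,200,350));print('bush in box px',cv2.boundingRect(k))
print(env.get_state()['tool_pos'],env.get_state()['clock'])
E
```

```text
clock: 26.65
tool_pos: [0.6987, -0.3198, 0.161]
tcp_rot: [-0.0, 0.831, -0.557, -0.001]
ft_force: [0.3, 1.3, -0.3]
grip_width: 0.0941
pan ((570.9588012695312, 42.109413146972656), (118.6605453491211, 119.95068359375))
dark [262 232  10  10  53] [610.   81.7] [19.3 19.2] 0.4
dark [267 232  45  48 789] [562.6  30.3] [106.5  73.2] 17.4
dark [300 232  12  13  67] [613.2  -7.9] [34.8 17.3] 43.0
dark [262 270   9  10  42] [525.1  85.6] [25.6 12.5] 42.7
bush in box px (164, 306, 16, 14)
[ 0.69921092 -0.31828531  0.16137316] 26.7
```

Taking off the shadow side, the tray's centre is within about 4 mm of the pan's centre, and the bush is in the box. Handing in.

```bash
python3 -c "
from rig import env
print(env.hand_in())"
```

```text
the job is handed in; nothing more can be done
None
```

I did all three steps in the order asked and handed the job in at about 27 s on the robot's clock. The bush is in the wooden box, the grey steel tray is on the pan, and the bezel is turned to the needle. I made no contact with the gear wheel, oil bottle, eyeglass or dish.

**What went wrong:** the first grasp at the bush closed on nothing. The real fingertips sit about 28 mm above the reported TCP, rather than 11 mm ahead of it as stated. I measured this in two views and corrected for it on every later grasp, and the bush had not moved.

**Last checks:**
- **Bush:** it stood upright in the box when I released it, and a later colour check of the box area from above agrees.
- **Tray:** it looked flat on the pan and lies along the scale's x axis. Its centre is within about 4 mm of the pan's centre; this is a rough figure because the top-view outline includes the tray's shadow.
- **Dial:** I turned the bezel about 86° clockwise, then trimmed it back 1.5°. The zero wedge is now within about 0.2 mm of the needle line. The bar on the rim gives a less certain answer, up to about 1°, depending on the height assumed for the dial face.
- **Not checked by eye:** the last picture I could view was before the 1.5° trim, so the final dial position rests on the numbers alone.

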